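# Jack up the bazaar display stage and hold it

## Robot

A 6-joint arm with a two-finger parallel gripper is mounted at the origin on the work surface. World frame = base frame: x ahead of the robot, y to its left, z up, the work surface at z = 0. Lengths are in mm, angles in degrees, forces in N, time in s.
With the tool pointing down it reaches from about 300 to 850 mm from the base axis. Payload 4.2 kg.
Tool frame: the origin (TCP) lies at the very end of the fingers, on their centre line; the grasp point (between the pads) lies 19 mm behind it; z points along the fingers, y is the line along which they close (so a half turn about z gives the same grasp; the last joint's range is limited). The gripper opens to 91 mm and grips with 3 to 60 N. Pads are 32 mm wide; open, the fingers measure 118 mm over their backs; the gripper's body (76 mm by 178 mm) begins 60 mm behind the grasp point.
Start: joints at [72.995, 18.312, 89.639, -0, 72.044, -1.146], TCP at [157.137, 553.128, 213.976] pointing down, gripper open.
Joint ranges: [-177.97, 177.97], [-48.28, 115.42], [12.27, 149.76], [-77.06, 257.06], [2.81, 150.46], [-146.56, 146.56]. Speed limits (degrees/s): [147.25, 147.25, 180, 180, 180, 180].

## Interface

Orientations are given as [roll, pitch, yaw] about the fixed x, y, z axes, in that order (R = Rz(yaw) Ry(pitch) Rx(roll)).
In Python, from workcell import * gives the robot as it stands.
- The arm moves only by the tool move_arm, never from a script. Its argument "motion" is a list of rows, each a list of 3 entries, a list of its own where there are three numbers: the finger opening in mm, from 0 to 91.2, then the shift along the world's x, y, z in units of 25 mm (1.0 is 25 mm), then the turn, a rotation vector about the world's x, y, z in units of 4 degrees (1.0 is 4 degrees). In form: [[grip, [x, y, z], [ax, ay, az]], ...]. A call has 1 to 20 rows; each row shifts and turns the commanded pose from where the row before left it; what a row does not reach is not made up. A row lasts 1/12 s, in which the tool goes at most 41.7 mm and 7.16 degrees, less where a joint would pass 70% of its speed; a pose out of reach is approached as far as the arm can. A call with a number of a shift or a turn outside -1 to 1 is refused whole. A call with a gripper value outside its range is refused whole. The fingers move at their own pace and stop on an object; "grip_force" is the grip in N (left out, the last holds). Time passes only in rows, so rows that do not move let the fingers close. It gives the time, the measured TCP pose, the force, the opening and the grip force at its end, in the units of the state.
- state(): the state, without advancing time (a new reading comes with each control period).
- grab_frame(name): name is "side" or "top" or "wrist"; returns the picture (384x512x3 uint8, blue, green, red); there is no depth.
- camera_info(name): a dict with "fx", "fy", "cx", "cy" (pixels), "rvec" (rotation vector, rad) and "tvec" (3), from world to camera coordinates, as OpenCV has them. Camera axes: x right, y down, z forward; pixel columns grow to the right and rows downward; lengths in mm; the calibration is good to about 2 mm. The wrist camera is an equidistant fisheye: a pixel r from the principal point sees the ray r / f radians off the axis. A picture is of the moment at which its call begins: read the wrist's pose just before it. camera_info takes no time and is no camera call; for the wrist camera it gives the pose at the moment of the call.
- job_done(): hands the job in; it is judged then, once.
The state is a dict: "time_s": time; "qpos": joint angles; "qvel": joint speeds; "effort": joint torques, N m; "ee_pos": TCP position; "ee_rot": TCP orientation; "force": force on the tool from outside, world axes, zero at the start; "torque": the same for the moment, N m; "gripper_width": finger opening in mm; "gripper_force": force on a finger pad.
Only numpy, scipy, OpenCV 4.12 (cv2) and the standard library are available. Lean on these libraries where they do the work, as an engineer would, in place of code of your own. Each camera call takes 0.05 s, during which the arm holds its last target. There are 200 camera calls.

## Task

Stand the small jack on the table with its saddle centred under the round lift pad of the display stage's steel tongue, handle pointing back out from the stage, and let go of it. Give it a trial pump (handle right down so that the deck rises, then all the way back up so that it settles), then push the handle right down again and finish while holding it down, the deck raised for a colleague to slip a prop in. Lift the deck with the jack only, and leave the house, the tin and the cup where they stand.

Things in the scene. Friction and masses are not known exactly. Their poses are not given: they have to be found in the camera images.
- stage: Plywood stage fixed to the table. Origin on the table right below the lift pad; x points from the front in under the deck, y left, z up. Deck: front edge x=25 mm, back edge x=265, y=-150 to 250, underside 80 and top 98 mm high; ornaments up to 110 mm stand fixed on it. Open in front, side panels at y=-140 and 240. Steel tongue 44 mm wide, 5 thick, sticks out in front to x=-25, at y=0.
- lift_pad (a point): Centre of the underside of the lift pad, a round steel disc 30 mm across, 8 thick, below the steel tongue, marked on the tongue's top by a raised ring 32 mm across. 67 mm above the table with the deck down, about 90 mm on the fully pumped jack. The deck is hinged along its far edge, 265 mm behind the pad, and sinks back by its own weight (10 to 15 N at the pad).
- jack: Small loose grey jack, 0.9 kg. Origin on its underside below the middle of the housing; x points to the nose with the saddle, z up; the handle is at -x. Base plate 255 x 80 x 12 mm, from x=-140 to 115. Saddle axis at x=85 mm, y=0. Housing block 52 mm long (x), 40 wide (y), from 12 to 76 mm high: grip it there across its width.
- jack_grip (a point): Point inside the housing block, on its axis, 55 mm above the jack's underside, at x = 0, y = 0 of the jack: a good grip height.
- saddle_top (a point): Centre of the top of the saddle, a rubber-faced disc 40 mm across; 53 mm above the jack's underside with the handle up (14 mm below the pad), rises 36 mm with the full handle stroke, in proportion to the handle angle.
- handle (a joint): Pump handle angle, rad: 0 = up (sloping 0.61 rad above level, to the rear), 0.70 = right down on its stop. A spring returns it to 0 when let go and the saddle sinks with it. The saddle meets the pad at about 0.27; pressing right down under load takes about 10 to 16 N at the crossbar.
- handle_pivot (a point): Pivot of the handle on the jack: x = -34 mm, y = 0, 52 mm above the jack's underside; the axis is along the jack's y.
- handle_bar (a point): Middle of the handle's crossbar, a round rubber grip 20 mm thick and 70 mm long along the jack's y axis, 120 mm from the pivot, moving on a circle about it. About 121 mm above the table with the handle up, 41 mm right down.
- house: Loose wooden house ornament, 60 x 55 mm, about 95 mm high, origin under its centre; stays where it is.
- tin: Loose closed pale round tin, 64 mm across, 85 mm high, origin under its centre; stays where it is.
- candle_glass: Loose open pale candle cup, 72 mm across, 75 mm high, origin under its centre; stays where it is.

How it is judged:
By the outcome, as a careful person would: the job done as asked, in the order asked, and still so for the second after the job is handed in, while the arm keeps its last pose, push and grip.
It also fails if it takes over 72 s, if anything falls off the work surface, if the arm or the gripper's body presses on something with over 40 N, if the wrist force passes 120 N, or if a joint passes its speed limit or range.

## Working session

There is one attempt and no reset: what is moved stays moved. The work goes in short steps, Python scripts to look and compute and a tool call to move; the robot and the scene stay as the last step left them, time stands still between calls to the robot, and variables do not carry over. Pictures are saved under pics/ and viewed, at most 10 in all, crops included, and the job is handed in when it is done.

Besides the shell and the picture viewer there is one more tool, called after "Emit:" by a JSON object that holds its "api" and its "payload". move_arm: Moves the arm, as the interface text tells. Shifts and turns lie within -1 to 1; 1 stands for 25 mm of shift or 4 degrees of turn. Its arguments: {"type":"object","properties":{"motion":{"type":"array","items":{"type":"array"}},"grip_force":{"type":"number"}},"required":["motion"]}

```bash
mkdir -p pics
python3 - <<'E'
from workcell import *
import cv2
print(state())
for n in ("side","top"):
    cv2.imwrite(f"pics/{n}0.png",grab_frame(n)); print(n,camera_info(n))
E
```

```text
{'time_s': 0.0, 'qpos': array([ 7.29938046e+01,  1.83524273e+01,  8.97088027e+01,  5.29375426e-04,
        7.20441352e+01, -1.14716089e+00]), 'qvel': array([ 0.01498516, -0.00692666, -0.01934407, -0.0770811 , -0.08475476,
       -0.01934967]), 'effort': array([-1.11856847e-03, -4.12460160e+01, -2.31977981e+01,  7.27209798e-02,
        4.55329497e-02, -1.28076204e-04]), 'ee_pos': array([156.98525347, 552.60679213, 213.09617438]), 'ee_rot': array([-1.79894666e+02, -2.61264334e-03,  1.64140799e+02]), 'force': array([ 0.16705282,  0.30005859, -0.19333439]), 'torque': array([-0.02448624,  0.01527147, -0.03351489]), 'gripper_force': 0.0, 'gripper_width': 91.08931187307407}
side {'fx': 471.4535231571193, 'fy': 471.4535231571193, 'cx': 258.4511045237979, 'cy': 191.97963975787368, 'rvec': array([ 2.05543508, -0.25562826,  0.18198422]), 'tvec': array([-480.91549723,  154.45099888, 1422.22588207])}
top {'fx': 377.1736729128415, 'fy': 377.1736729128415, 'cx': 258.85718946936686, 'cy': 192.07057541268628, 'rvec': array([ 2.17503804, -2.12112614,  0.12702854]), 'tvec': array([9.13942418e-01, 5.18035601e+02, 1.22790205e+03])}
```

View pics/top0.png

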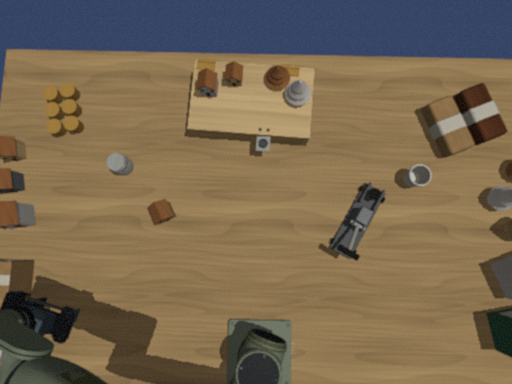

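View pics/side0.png

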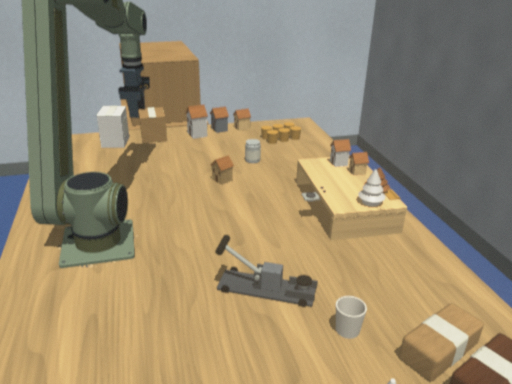

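The top view shows the stage at about (250,100) with its tongue at (263,143). The jack is at (358,220), with the cup at (419,176), the tin at (119,163) and the house at (161,211). I'll zoom in on the tongue and jack.

```bash
cat > h.py <<'E'
from workcell import *
import cv2, numpy as np
def cam(n):
    c=camera_info(n); K=np.array([[c['fx'],0,c['cx']],[0,c['fy'],c['cy']],[0,0,1.]])
    return K,cv2.Rodrigues(c['rvec'])[0],c['tvec']
def p2w(n,u,v,z):
    K,R,t=cam(n); d=R.T@np.linalg.inv(K)@[u,v,1]; o=-R.T@t
    return o+d*(z-o[2])/d[2]
def w2p(n,P):
    K,R,t=cam(n); p=K@(R@np.array(P,float)+t); return p[:2]/p[2]
E
python3 - <<'E'
from h import *
im=cv2.imread('pics/top0.png'); s=cv2.imread('pics/side0.png')
f=lambda a,k:cv2.resize(a,None,fx=k,fy=k,interpolation=cv2.INTER_CUBIC)
a=f(im[175:270,320:400],5)   # 400x475
b=f(im[120:160,180:320],2.8) # 
c=f(s[230:310,210:325],3.4)  # 391x272
W=np.zeros((600,800,3),np.uint8)
W[:475,:400]=a; W[:b.shape[0],405:405+b.shape[1]]=b[:, :395]; W[130:130+c.shape[0],405:405+c.shape[1]]=c
cv2.imwrite('pics/z.png',W)
for n,u,v,z in [('top',372,192,53),('top',345,255,6),('top',263,143,72),('top',161,211,90),('top',119,163,85),('top',419,176,75),('top',188,136,98),('top',309,138,98)]: print(u,v,p2w(n,u,v,z).round())
E
```

```text
372 192 [ 525. -358.   53.]
345 255 [ 317. -279.    6.]
263 143 [676.   4.  72.]
161 211 [442. 323.  90.]
119 163 [595. 471.  85.]
419 176 [ 578. -504.   75.]
188 136 [687. 248.  98.]
309 138 [ 689. -144.   98.]
```

View pics/z.png

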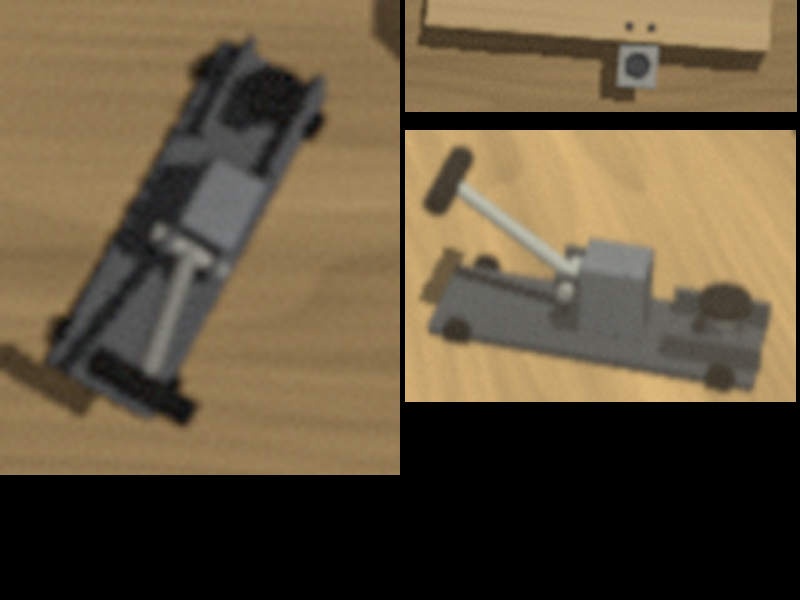

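Run:
```python
from h import *
from scipy.optimize import least_squares
a=lambda x,y:(320+x/5-.4,175+y/5-.4)
b=lambda x,y:(180+(x-405)/2.8-.3,120+y/2.8-.3)
c=lambda x,y:(210+(x-405)/3.4-.35,230+(y-130)/3.4-.35)
obs=[('top',a(227,205),(0,0,76)),('top',a(268,95),(85,0,53)),('top',a(143,386),(-132.4,0,126)),
('top',a(215,160),(26,20,76)),('top',a(267,180),(26,-20,76)),('top',a(238,250),(-26,-20,76)),('top',a(182,225),(-26,20,76)),
('side',c(618,258),(0,0,76)),('side',c(725,300),(85,0,53)),('side',c(449,180),(-132.4,0,121))]
def W(p,l):
    q=np.radians(p[2]); return [p[0]+l[0]*np.cos(q)-l[1]*np.sin(q),p[1]+l[0]*np.sin(q)+l[1]*np.cos(q),l[2]]
def fit(obs,x0):
    f=lambda p:np.concatenate([w2p(n,W(p,l))-uv for n,uv,l in obs])
    r=least_squares(f,x0,loss='soft_l1',x_scale=[10,10,1]); print(r.x.round(1)); print(f(r.x).reshape(-1,2).round(1)); return r.x
j=fit(obs,[440,-320,-30])
s=fit([('top',b(637,66),(0,0,81)),('top',b(427,25),(25,250,98)),('top',b(768,50),(25,-150,98)),('side',(310.5,196),(0,0,81))],[670,0,0])
print('ring',p2w('top',*b(637,66),81),p2w('side',310.5,196,81))
print('L,R',p2w('top',*b(427,25),98),p2w('top',*b(768,50),98))
print('saddle',W(j,(85,0,53)),'bar',W(j,(-132,0,121)))
```

```text
[ 445.5 -326.4  -28.2]
[[-0.5 -0.2]
 [ 1.5 -0.2]
 [ 0.4  0.4]
 [ 0.2 -1.4]
 [ 0.9  0.8]
 [-0.9  1. ]
 [-0.8 -0.3]
 [-0.2 -0.5]
 [ 0.4 -0.4]
 [-0.   0.3]]
[673.6   4.   -3. ]
[[ 0.4 -0.1]
 [-0.7 -0. ]
 [ 0.5  0.1]
 [-0.1 -0.6]]
ring [673.0830769    5.29642791  81.        ] [ 6.72223726e+02 -4.05418158e-02  8.10000000e+01]
L,R [711.81924942 250.20687962  98.        ] [ 690.98325376 -145.45718369   98.        ]
saddle [np.float64(520.3663342245409), np.float64(-366.6549643895351), 53] bar [np.float64(329.2092636476136), np.float64(-263.951632562142), 121]
```

Emit:
{"api": "move_arm", "payload": {"motion": [[91,[0.96,-1,0],[0,0,-0.2]],[91,[0.96,-1,0],[0,0,-0.2]],[91,[0.96,-1,0],[0,0,-0.2]],[91,[0.96,-1,0],[0,0,-0.2]],[91,[0.96,-1,0],[0,0,-0.2]],[91,[0.96,-1,0],[0,0,-0.2]],[91,[0.96,-1,0],[0,0,-0.2]],[91,[0.96,-1,0],[0,0,-0.2]],[91,[0.96,-1,0],[0,0,-0.2]],[91,[0.96,-1,0],[0,0,-0.2]],[91,[0.96,-1,0],[0,0,-0.2]],[91,[0.96,-1,0],[0,0,-0.2]],[91,[0,-1,0],[0,0,-0.2]],[91,[0,-1,0],[0,0,-0.2]],[91,[0,-1,0],[0,0,-0.2]],[91,[0,-1,0],[0,0,0]],[91,[0,-1,0],[0,0,0]],[91,[0,-1,0],[0,0,0]],[91,[0,-1,0],[0,0,0]],[91,[0,-1,0],[0,0,0]]]}}

```text
time_s: 1.77
ee_pos: [444.7, 51.9, 213.7]
ee_rot: [-180.0, -0.0, 152.1]
force: [0.5, -1.0, -0.7]
gripper_width: 91.0
gripper_force: 0.0
```

Emit:
{"api": "move_arm", "payload": {"motion": [[91,[0,-1,0],[0,0,0]],[91,[0,-1,0],[0,0,0]],[91,[0,-1,0],[0,0,0]],[91,[0,-1,0],[0,0,0]],[91,[0,-1,0],[0,0,0]],[91,[0,-1,0],[0,0,0]],[91,[0,-1,0],[0,0,0]],[91,[0,-1,0],[0,0,0]],[91,[0,-1,0],[0,0,0]],[91,[0,-1,0],[0,0,0]],[91,[0,-1,0],[0,0,0]],[91,[0,-1,0],[0,0,0]],[91,[0,-1,0],[0,0,0]],[91,[0,-1,0],[0,0,0]],[91,[0,-0.5,0],[0,0,0]],[91,[0,0,0],[0,0,0]],[91,[0,0,0],[0,0,0]],[91,[0,0,0],[0,0,0]]]}}

```text
time_s: 3.27
ee_pos: [444.9, -308.1, 213.7]
ee_rot: [179.9, -0.1, 152.2]
force: [-0.3, -0.4, -0.3]
gripper_width: 91.3
gripper_force: 0.0
```

Run:
```python
from h import *
s=state(); print(s['time_s'],s['ee_pos'],s['ee_rot'],s['force']); print(camera_info('wrist'))
cv2.imwrite('pics/w1.png',grab_frame('wrist'))
```

```text
3.2667 [ 444.92570173 -308.07195077  213.74166871] [ 1.79944109e+02 -7.04419153e-02  1.52166683e+02] [-0.29026582 -0.35383471 -0.29770609]
{'fx': 297.3186396354542, 'fy': 297.3186396354542, 'cx': 255.16874550292343, 'cy': 195.19055037575873, 'rvec': array([-2.46330137, -1.48431608, -0.22667595]), 'tvec': array([  64.37414605, -547.13129877,  232.96680552])}
```

View pics/w1.png

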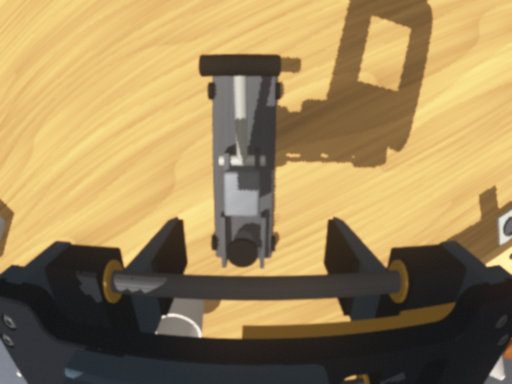

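The wrist view shows the jack clearly: crossbar at (240,65), housing top around (244,193), saddle at (243,250). The lift ring is at the right edge, near (508,227). I'll refit the pose from this.

```bash
cat >> h.py <<'E'
from scipy.optimize import least_squares
def wproj(P,c):
    K=np.array([[c['fx'],0,c['cx']],[0,c['fy'],c['cy']],[0,0,1.]])
    return cv2.fisheye.projectPoints(np.array(P,float).reshape(-1,1,3),c['rvec'],c['tvec'],K,np.zeros(4))[0].reshape(-1,2)
def wray(uv,c,z):
    K=np.array([[c['fx'],0,c['cx']],[0,c['fy'],c['cy']],[0,0,1.]])
    n=cv2.fisheye.undistortPoints(np.array(uv,float).reshape(1,1,2),K,np.zeros(4)).ravel()
    R=cv2.Rodrigues(c['rvec'])[0]; d=R.T@[n[0],n[1],1]; o=-R.T@c['tvec']; return o+d*(z-o[2])/d[2]
def W(p,l):
    q=np.radians(p[2]); return [p[0]+l[0]*np.cos(q)-l[1]*np.sin(q),p[1]+l[0]*np.sin(q)+l[1]*np.cos(q),l[2]]
def wfit(obs,x0,c):
    f=lambda p:(wproj([W(p,l) for _,l in obs],c)-[uv for uv,_ in obs]).ravel()
    r=least_squares(f,x0,loss='soft_l1',x_scale=[10,10,1]); print(r.x.round(1)); print(f(r.x).reshape(-1,2).round(1).tolist()); return r.x
E
python3 - <<'E'
from h import *
c=camera_info('wrist'); im=cv2.imread('pics/w1.png')
wfit([((222,175),(-26,20,76)),((267,173),(-26,-20,76)),((269,213),(26,-20,76)),((223,215),(26,20,76)),((243,250),(85,0,53)),((200,66),(-132.4,35,121)),((280,65),(-132.4,-35,121))],[445,-326,-28],c)
print(wproj([W((445.5,-326.4,-28.2),l) for l in [(-26,20,76),(-26,-20,76),(26,-20,76),(26,20,76),(85,0,53)]],c).round())
print(wray((508,227),c,81))
E
```

```text
[ 449.2 -325.2  -29.2]
[[40.0, -3.0], [-42.5, -1.8], [-44.2, 3.7], [37.6, 2.6], [-0.1, 3.8], [83.9, -0.2], [-76.3, -0.3]]
[[259. 169.]
 [221. 169.]
 [223. 215.]
 [258. 215.]
 [242. 252.]]
[677.2042774    1.48958223  81.        ]
```

Run:
```python
from h import *
c=camera_info('wrist'); im=cv2.imread('pics/w1.png')
wfit([((243,250),(85,0,53)),((200,66),(-132.4,-35,121)),((280,65),(-132.4,35,121))],[445,-326,-28],c)
print(im[190,210:280].mean(1).astype(int).tolist())
print(im[160:225,240].mean(1).astype(int).tolist())
```

```text
[ 448.6 -326.2  -28.3]
[[0.1, 3.8], [-0.1, -0.6], [-0.0, -0.1]]
[195, 195, 187, 156, 127, 117, 118, 117, 118, 116, 116, 115, 115, 126, 148, 167, 179, 184, 187, 186, 186, 186, 186, 186, 186, 184, 178, 173, 164, 154, 143, 146, 153, 149, 139, 143, 151, 146, 137, 135, 131, 122, 124, 133, 129, 120, 117, 114, 105, 87, 70, 63, 61, 60, 60, 61, 62, 61, 62, 61, 68, 79, 90, 99, 125, 163, 187, 193, 196, 195]
[212, 216, 216, 211, 187, 143, 94, 74, 69, 71, 72, 74, 77, 80, 81, 81, 82, 83, 82, 83, 80, 80, 82, 83, 83, 84, 84, 85, 91, 110, 143, 167, 176, 176, 176, 175, 175, 175, 173, 174, 173, 176, 174, 176, 177, 178, 177, 177, 177, 176, 176, 173, 174, 172, 162, 145, 126, 116, 114, 113, 114, 114, 113, 113, 112]
```

Emit:
{"api": "move_arm", "payload": {"motion": [[91,[0.03,-0.34,0],[0,0,-0.05]],[91,[0,-0.34,-0.5],[0,0,0]],[91,[0,0,-1],[0,0,0]],[91,[0,0,-1],[0,0,0]],[91,[0,0,-1],[0,0,0]],[91,[0,0,-1],[0,0,0]],[91,[0,0,-1],[0,0,0]],[91,[0,0,-0.8],[0,0,0]],[91,[0,0,-0.5],[0,0,0]],[91,[0,0,-0.3],[0,0,0]],[91,[0,0,0],[0,0,0]],[60,[0,0,0],[0,0,0]],[45,[0,0,0],[0,0,0]],[40,[0,0,0],[0,0,0]],[30,[0,0,0],[0,0,0]],[30,[0,0,0],[0,0,0]],[30,[0,0,0],[0,0,0]],[30,[0,0,0],[0,0,0]],[30,[0,0,0],[0,0,0]],[30,[0,0,0],[0,0,0]]], "grip_force": 50}}

```text
time_s: 4.98
ee_pos: [446.0, -326.2, 36.6]
ee_rot: [180.0, 0.0, 151.9]
force: [-0.1, 0.9, 1.3]
gripper_width: 39.7
gripper_force: 49.9
```

Emit:
{"api": "move_arm", "payload": {"motion": [[30,[0,0,0.3],[0,0,0]],[30,[0,0,0.5],[0,0,0]],[30,[0.12,0.5,0],[0,0,0.3]],[30,[0.12,0.8,0],[0,0,0.4]],[30,[0.12,1,0],[0,0,0.5]],[30,[0.12,1,0],[0,0,0.5]],[30,[0.12,1,0],[0,0,0.5]],[30,[0.12,1,0],[0,0,0.5]],[30,[0.12,1,0],[0,0,0.5]],[30,[0.12,1,0],[0,0,0.5]],[30,[0.12,1,0],[0,0,0.5]],[30,[0.12,1,0],[0,0,0.5]],[30,[0.12,1,0],[0,0,0.5]],[30,[0.12,1,0],[0,0,0.5]],[30,[0.12,1,0],[0,0,0.5]],[30,[0.12,0.8,0],[0,0,0.3]],[30,[0.1,0.46,0],[0,0,0.28]],[30,[0,0,0],[0,0,0]],[30,[0,0,0],[0,0,0]]]}}

```text
time_s: 6.57
ee_pos: [489.6, 13.0, 55.9]
ee_rot: [-180.0, -0.1, 179.2]
force: [-0.3, -0.3, -8.4]
gripper_width: 39.7
gripper_force: 49.9
```

Run:
```python
from h import *
s=state(); print(s['time_s'],s['ee_pos'],s['ee_rot'],s['force'],s['gripper_width'])
c=camera_info('wrist')
w=grab_frame('wrist'); t=grab_frame('top'); d=grab_frame('side')
cv2.imwrite('pics/w2.png',w); cv2.imwrite('pics/t2.png',t); cv2.imwrite('pics/s2.png',d); np.save('c2.npy',c,allow_pickle=True)
f=lambda a,k:cv2.resize(a,None,fx=k,fy=k,interpolation=cv2.INTER_CUBIC)
Wd=np.zeros((600,800,3),np.uint8)
Wd[:300,:400]=f(w,400/512)[:300]
a=f(t[120:230,215:315],2.7); Wd[303:600,:270]=a[:297,:270]
b=f(d[160:240,200:330],4); 
Wd[0:320,405:800]=b[:320,:395]
Wd[325:600,280:800]=f(w[0:384,:],1.016)[:275,:520]
cv2.imwrite('pics/m2.png',Wd)
```

```text
6.5667 [489.62111843  13.02305345  55.86036236] [-1.79970103e+02 -1.02189198e-01  1.79178670e+02] [-0.31813906 -0.31965691 -8.35381984] 39.67647849839604
```

View pics/m2.png

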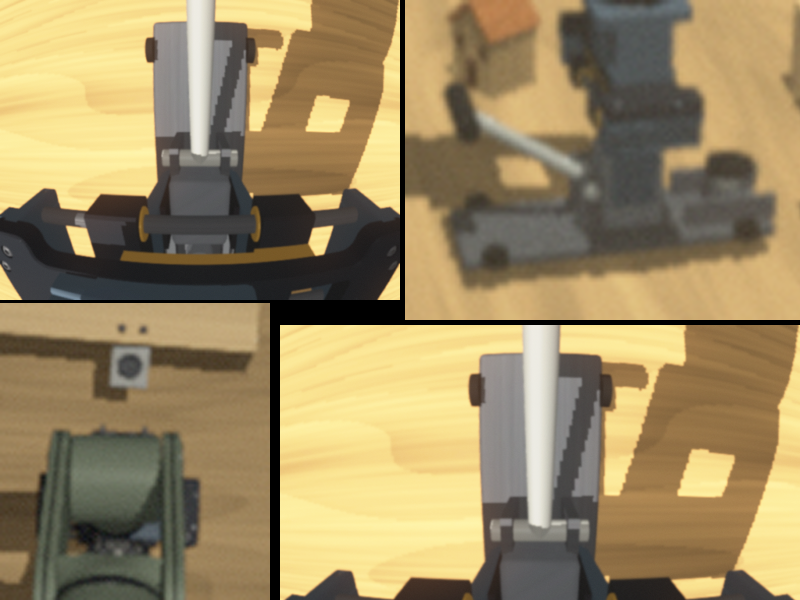

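Run:
```python
from h import *
c=np.load('c2.npy',allow_pickle=True).item()
z=19.3
# base rear corners and pivot in wrist image
for uv,h in [((198,29),12),((315,29),12),((256,202),56)]: print(wray(uv,c,z+h).round(1))
print('side saddle',p2w('side',281.1,200.8,z+53).round(1))
print('pred rear',W((489.6,13,-.8),(-140,0,12)),'saddle',W((489.6,13,-.8),(85,0,53)))
print('pred px',wproj([W((489.6,13,-.8),l) for l in [(-140,-40,12+z),(-140,40,12+z),(-34,0,56+z)]],c), w2p('side',W((489.6,13,-.8),(85,0,53+z))))
t=cv2.imread('pics/t2.png'); print('ring',p2w('top',262.8,143.4,81))
```

```text
[352.2 -22.7  31.3]
[353.2  53.7  31.3]
[456.5  13.5  75.3]
side saddle [573.6   5.4  72.3]
pred rear [np.float64(349.61364663869745), np.float64(14.954705247480337), 12] saddle [np.float64(574.5917145407909), np.float64(11.813214671172652), 53]
pred px [[194.52909744  24.90353421]
 [316.70199649  24.90210572]
 [255.84764034 200.35298575]] [280.80733332 199.81250032]
ring [672.66953803   4.49088712  81.        ]
```

Jack is gripped level and within about 1 mm of where I expected. The side and top views agree on the ring at about (673, 5). Next I lower to 5 mm clearance, straighten, and slide the jack in.

Emit:
{"api": "move_arm", "payload": {"motion": [[30,[0,0,-0.3],[0,0,-0.25]],[30,[0,-0.14,-0.3],[0,0,-0.3]],[30,[0.2,0,0],[0,0,0]],[30,[0.4,0,0],[0,0,0]],[30,[0.6,0,0],[0,0,0]],[30,[0.6,0,0],[0,0,0]],[30,[0.6,0,0],[0,0,0]],[30,[0.5,0,0],[0,0,0]],[30,[0.4,0,0],[0,0,0]],[30,[0.3,0,0],[0,0,0]],[30,[0.2,0,0],[0,0,0]],[30,[0.11,0,0],[0,0,0]],[30,[0,0,0],[0,0,0]],[30,[0,0,0],[0,0,0]]]}}

```text
time_s: 7.88
ee_pos: [587.4, 9.1, 41.3]
ee_rot: [180.0, -0.1, 176.9]
force: [0.0, -0.5, -9.2]
gripper_width: 40.0
gripper_force: 49.9
```

Run:
```python
from h import *
s=state(); print(s['time_s'],s['ee_pos'],s['ee_rot'],s['force'],s['gripper_width'])
t=grab_frame('top'); d=grab_frame('side')
cv2.imwrite('pics/t3.png',t); cv2.imwrite('pics/s3.png',d)
f=lambda a,k:cv2.resize(a,None,fx=k,fy=k,interpolation=cv2.INTER_CUBIC)
Wd=np.zeros((600,800,3),np.uint8)
a=f(t[115:195,215:315],4); Wd[0:320,:400]=a
b=f(d[165:235,230:330],4); Wd[0:280,400:800]=b
a=f(cv2.imread('pics/s2.png')[165:235,230:330],4); Wd[320:600,400:800]=a
cv2.imwrite('pics/m3.png',Wd)
print('side px pred', w2p('side',W((588.3,9.4,-3),(85,0,53+5))), w2p('side',(673.2,5,81)))
```

```text
7.8833 [587.42825336   9.14780656  41.28124587] [ 1.79998090e+02 -7.44796569e-02  1.76861997e+02] [ 0.02554452 -0.52292275 -9.16478142] 39.965433513179605
side px pred [309.72988788 201.35058348] [310.24092554 195.24390652]
```

View pics/m3.png

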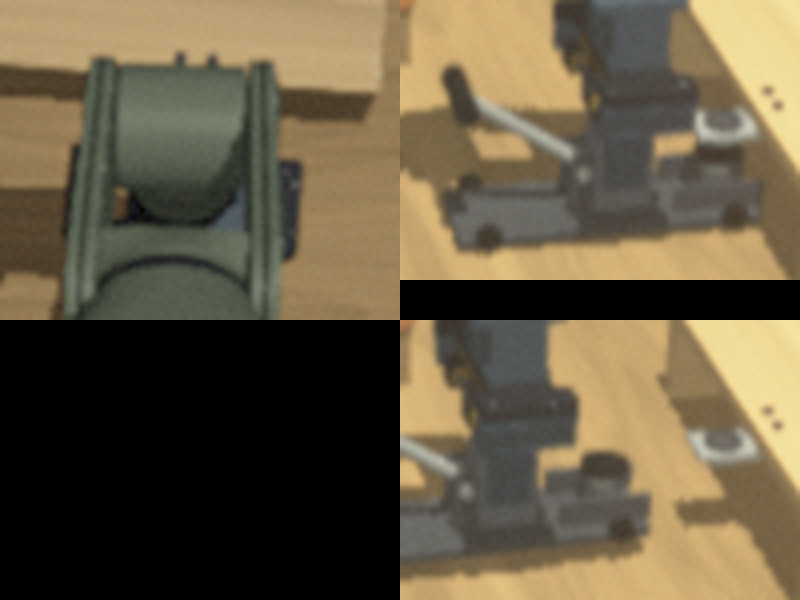

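Side view: ring at (310.5,195) with the saddle directly below it at (309.7,203), as predicted. I'll lower, release and look from above.

Emit:
{"api": "move_arm", "payload": {"motion": [[30,[0,0,-0.1],[0,0,0]],[30,[0,0,-0.1],[0,0,0]],[30,[0,0,0],[0,0,0]],[30,[0,0,0],[0,0,0]],[60,[0,0,0],[0,0,0]],[91,[0,0,0],[0,0,0]],[91,[0,0,0],[0,0,0]],[91,[0,0,0],[0,0,0]],[91,[0,0,0.4],[0,0,0]],[91,[0,0,1],[0,0,0]],[91,[0,0,1],[0,0,0]],[91,[0,0,1],[0,0,0]],[91,[0,0,1],[0,0,0]],[91,[0,0,1],[0,0,0]],[91,[-1,0,0.4],[0,0,0]],[91,[-1,0,0],[0,0,0]],[91,[-1,0,0],[0,0,0]],[91,[-1,0,0],[0,0,0]],[91,[-0.9,0,0],[0,0,0]],[30,[-0.9,0,0],[0,0,0]]]}}

```text
time_s: 9.65
ee_pos: [442.0, 9.1, 182.5]
ee_rot: [180.0, 0.1, 176.9]
force: [0.4, 0.2, -0.0]
gripper_width: 87.0
gripper_force: 0.0
```

Run:
```python
from h import *
s=state(); print(s['time_s'],s['ee_pos'],s['ee_rot'],s['force'],s['gripper_width'])
c=camera_info('wrist'); w=grab_frame('wrist');t=grab_frame('top'); d=grab_frame('side')
cv2.imwrite('pics/w4.png',w);cv2.imwrite('pics/t4.png',t); cv2.imwrite('pics/s4.png',d); np.save('c4.npy',c,allow_pickle=True)
f=lambda a,k:cv2.resize(a,None,fx=k,fy=k,interpolation=cv2.INTER_CUBIC)
Wd=np.zeros((600,800,3),np.uint8)
a=f(t[115:195,215:315],4); Wd[0:320,:400]=a
b=f(d[165:235,230:330],4); Wd[0:280,400:800]=b
Wd[322:600,400:770]=f(w,.723)[:278,:370]
cv2.imwrite('pics/m4.png',Wd)
```

```text
9.65 [442.00997326   9.13555742 182.48613474] [1.79989639e+02 8.37328554e-02 1.76858798e+02] [ 0.37399654  0.17597375 -0.02439824] 87.0358901500689
```

View pics/m4.png

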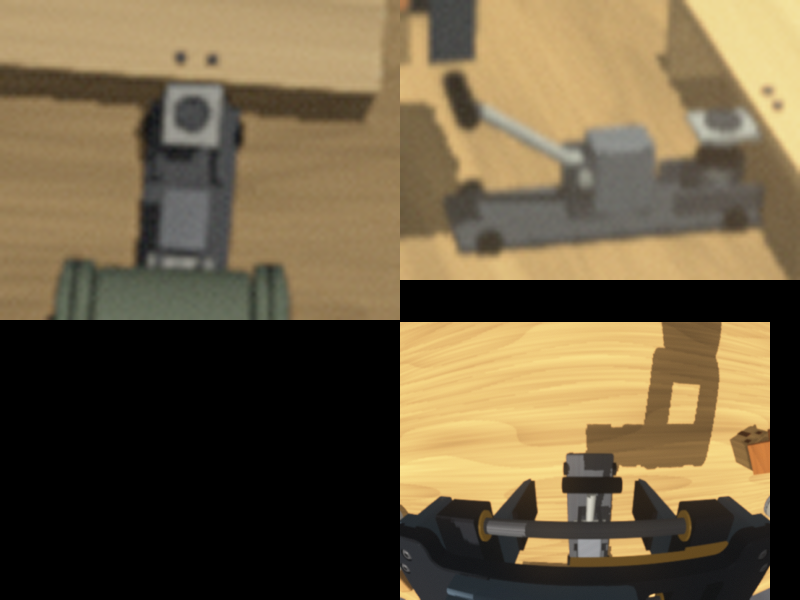

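Run:
```python
from h import *
c=np.load('c4.npy',allow_pickle=True).item()
a=lambda x,y:(215+x/4-.4,115+y/4-.4)
r=p2w('top',*a(192,113),81); h=p2w('top',*a(185,220),76); print(r,h,r-h)
w=wray((265.6,225.4),c,126); print('bar',w)
print('pred bar',W((588.3,9.4,-3.1),(-132.4,0,121)),'housing w side',p2w('side',230+620/4-.4,165+140/4-.4,76),'ring side',p2w('side',230+722/4-.4,165+120/4-.4,81))
```

```text
[674.5019482    5.19082361  81.        ] [586.30011897   8.73624174  76.        ] [88.20182923 -3.54541813  5.        ]
bar [455.48480214  16.71463799 126.        ]
pred bar [np.float64(456.0937448488095), np.float64(16.560034839184247), 121] housing w side [904.99332433 -68.17585951  76.        ] ring side [1000.14165243  -64.07258363   81.        ]
```

Run:
```python
from h import *
p=lambda x,y:(230+(x-400)/4-.4,165+y/4-.4)
print('housing',p2w('side',*p(620,141),76),'ring',p2w('side',*p(722,120),81),'pred',w2p('side',(588.3,9.4,76)),p(620,141))
# ring and housing centroid in top
t=cv2.imread('pics/t4.png').astype(int)
g=t.sum(2)/3
print(g[136:152,252:274].astype(int)); print(g[158:182,250:272].astype(int))
```

```text
housing [584.41028569   2.59904139  76.        ] ring [674.29319901   9.25800191  81.        ] pred [285.10392735 198.71971429] (284.6, 199.85)
[[ 58  60  56  54  79 106 114 115 116 116 116 116 116 113 115 119 117 118
   93  77  78  81]
 [ 62  60  59  57  86 128 143 143 142 142 142 144 143 143 145 146 145 139
  110  68  58  57]
 [ 56  60  57  57  91 135 147 149 140 131 129 129 131 137 144 148 151 145
  112  62  54  60]
 [ 58  54  50  59 101 135 145 134 111  93  81  82  84 108 129 145 151 142
  104  60  47  61]
 [ 56  45  38  55 109 134 130 104  84  65  62  55  66  73 100 134 147 133
  101  67  54  59]
 [ 50  40  38  55 108 135 114  82  72  71  72  67  72  67  79 120 142 132
  102  70  61  52]
 [ 45  32  30  55 110 133 113  77  71  75  77  74  73  67  69 102 133 132
  100  73  64  59]
 [ 35  35  27  62 115 138 112  78  78  76  74  73  73  71  67 106 132 126
  100  74  74  73]
 [ 22  32  34  64 123 144 111  73  70  73  69  72  73  68  75 110 135 124
   91  76  74  73]
 [ 23  28  28  69 127 144 116  75  63  69  71  72  73  70  92 129 142 119
   89  74  73  70]
 [ 22  32  35  68 126 146 
[... 2065 characters left out ...]
2 110 110 112 115 112  90  74
   78  73  74  80]
 [ 39  35  37  46  67  97 108 106 108 107 113 113 116 117 117 111  89  72
   75  74  76  79]
 [ 30  37  30  39  59  81  95  94  98 100 103 106 109 109 108 108  86  73
   71  74  74  81]
 [ 35  39  45  50  55  65  69  63  69  72  73  78  83  87  85  85  76  71
   75  79  75  82]
 [ 32  48  79  77  68  68  70  68  65  59  60  59  59  61  65  72  74  74
   77  74  71  81]
 [ 36  61 104 100  82  89 104 112 107 103 102 106 104  95  82  73  85  91
   80  78  75  84]
 [ 37  64 110 106  84  99 128 138 130 125 126 136 137 121  94  86 108 113
   92  78  72  83]
 [ 49  67  94  89  76  93 115 123 114 111 116 127 128 107  78  82 108 116
   95  71  71  83]]
```

Jack sits properly, with the ring-to-housing distance at 86–88 mm against 85 nominal. I'll close the fingers and move over the crossbar.

Emit:
{"api": "move_arm", "payload": {"motion": [[0,[0.34,0.15,0],[0,0,0]],[0,[0.34,0.14,0],[0,0,0]],[0,[0,0,0],[0,0,0]],[0,[0,0,0],[0,0,0]],[0,[0,0,0],[0,0,0]],[0,[0,0,0],[0,0,0]],[0,[0,0,0],[0,0,0]],[0,[0,0,-1],[0,0,0]],[0,[0,0,-0.6],[0,0,0]],[0,[0,0,-0.3],[0,0,0]],[0,[0,0,0],[0,0,0]]], "grip_force": 30}}

```text
time_s: 10.72
ee_pos: [458.9, 16.3, 132.5]
ee_rot: [-180.0, -0.2, 176.9]
force: [-0.1, 0.3, -1.5]
gripper_width: 2.3
gripper_force: 0.0
```

Emit:
{"api": "move_arm", "payload": {"motion": [[0,[-0.15,0.01,-0.25],[0,0,0]],[0,[-0.15,0.01,-0.24],[0,0,0]],[0,[-0.15,0.01,-0.24],[0,0,0]],[0,[-0.11,0.01,-0.22],[0,0,0]],[0,[-0.11,0,-0.22],[0,0,0]],[0,[-0.1,0.01,-0.23],[0,0,0]]]}}

```text
time_s: 11.22
ee_pos: [440.7, 17.6, 99.2]
ee_rot: [180.0, 0.1, 176.9]
force: [-1.7, -1.4, 11.7]
gripper_width: 0.2
gripper_force: 5.6
```

Emit:
{"api": "move_arm", "payload": {"motion": [[0,[-0.08,0,-0.23],[0,0,0]],[0,[-0.07,0.01,-0.23],[0,0,0]],[0,[-0.07,0,-0.24],[0,0,0]],[0,[-0.04,0,-0.24],[0,0,0]],[0,[-0.04,0,-0.24],[0,0,0]],[0,[-0.03,0,-0.24],[0,0,0]]]}}

```text
time_s: 11.72
ee_pos: [431.9, 18.1, 63.8]
ee_rot: [180.0, -0.0, 176.8]
force: [-4.4, 1.1, 10.7]
gripper_width: 0.6
gripper_force: 5.5
```

Emit:
{"api": "move_arm", "payload": {"motion": [[0,[-0.01,0,-0.2],[0,0,0]],[0,[0,0,-0.2],[0,0,0]],[0,[0,0,-0.05],[0,0,0]],[0,[0,0,0],[0,0,0]]]}}

```text
time_s: 12.05
ee_pos: [431.3, 18.1, 52.3]
ee_rot: [180.0, -0.1, 176.8]
force: [-3.0, 0.8, 11.3]
gripper_width: 0.3
gripper_force: 5.3
```

Nearly on the stop. I'll ease down to it.

Emit:
{"api": "move_arm", "payload": {"motion": [[0,[0,0,-0.06],[0,0,0]],[0,[0,0,-0.04],[0,0,0]],[0,[0,0,0],[0,0,0]],[0,[0,0,0],[0,0,0]]]}}

```text
time_s: 12.38
ee_pos: [431.3, 18.1, 50.8]
ee_rot: [180.0, -0.1, 176.8]
force: [-6.7, 1.3, 17.5]
gripper_width: 0.6
gripper_force: 8.5
```

Run:
```python
from h import *
s=state(); print(s['time_s'],s['ee_pos'],s['force'])
t=grab_frame('top'); d=grab_frame('side')
f=lambda a,k:cv2.resize(a,None,fx=k,fy=k,interpolation=cv2.INTER_CUBIC)
cv2.imwrite('pics/m5.png',np.hstack([f(t[115:195,215:315],4),f(d[160:240,230:330],4)]))
```

```text
12.3833 [431.34698929  18.10969077  50.76468107] [-6.70835929  1.25663975 17.52014631]
```

View pics/m5.png

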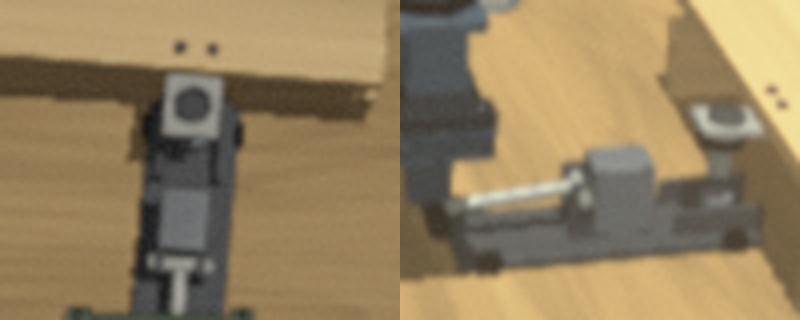

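Handle is on its stop: the force stepped up to 17.5 N at z=50.8. The side view shows the deck raised on the saddle and the jack unmoved. Now a slightly firmer push, then back up along the arc.

Emit:
{"api": "move_arm", "payload": {"motion": [[0,[0,0,-0.04],[0,0,0]],[0,[0,0,0],[0,0,0]],[0,[0,0,0],[0,0,0]],[0,[0,0,0],[0,0,0]]]}}

```text
time_s: 12.82
ee_pos: [431.4, 18.1, 50.4]
ee_rot: [180.0, -0.1, 176.8]
force: [-7.5, 0.5, 23.2]
gripper_width: 0.3
gripper_force: 11.7
```

Emit:
{"api": "move_arm", "payload": {"motion": [[0,[0,0,0.14],[0,0,0]],[0,[0,0,0.2],[0,0,0]],[0,[0.02,0,0.22],[0,0,0]],[0,[0.03,0,0.24],[0,0,0]],[0,[0.04,0,0.24],[0,0,0]],[0,[0.04,0,0.24],[0,0,0]],[0,[0.07,0,0.24],[0,0,0]],[0,[0.07,-0.01,0.23],[0,0,0]],[0,[0.08,0,0.23],[0,0,0]],[0,[0.1,-0.01,0.23],[0,0,0]],[0,[0.11,0,0.22],[0,0,0]],[0,[0.11,-0.01,0.22],[0,0,0]],[0,[0.15,-0.01,0.24],[0,0,0]],[0,[0.15,-0.01,0.24],[0,0,0]],[0,[0.14,-0.01,0.25],[0,0,0]],[0,[0,0,0.3],[0,0,0]],[0,[0,0,0.3],[0,0,0]],[0,[0,0,0],[0,0,0]],[0,[0,0,0],[0,0,0]],[0,[0,0,0],[0,0,0]]]}}

```text
time_s: 14.48
ee_pos: [459.8, 16.4, 147.9]
ee_rot: [180.0, -0.0, 176.9]
force: [-0.3, 0.8, 0.3]
gripper_width: 0.3
gripper_force: 0.0
```

Run:
```python
from h import *
s=state(); print(s['time_s'],s['ee_pos'],s['force'])
t=grab_frame('top'); d=grab_frame('side')
cv2.imwrite('pics/t6.png',t)
f=lambda a,k:cv2.resize(a,None,fx=k,fy=k,interpolation=cv2.INTER_CUBIC)
cv2.imwrite('pics/m6.png',np.hstack([f(t[115:195,215:315],4),f(d[160:240,230:330],4)]))
```

```text
14.4833 [459.76488866  16.40297346 147.92784121] [-0.27274619  0.81928207  0.27597851]
```

View pics/m6.png

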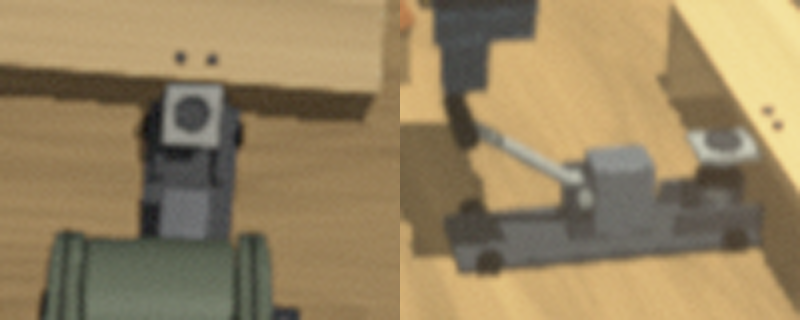

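The handle is fully up, the deck has settled and the jack hasn't moved. Now the final press.

Emit:
{"api": "move_arm", "payload": {"motion": [[0,[-0.04,0,-0.3],[0,0,0]],[0,[0,0,-0.27],[0,0,0]],[0,[-0.15,0.01,-0.25],[0,0,0]],[0,[-0.15,0.01,-0.24],[0,0,0]],[0,[-0.15,0.01,-0.24],[0,0,0]],[0,[-0.11,0.01,-0.22],[0,0,0]],[0,[-0.11,0,-0.22],[0,0,0]],[0,[-0.1,0.01,-0.23],[0,0,0]],[0,[-0.08,0,-0.23],[0,0,0]],[0,[-0.07,0.01,-0.23],[0,0,0]],[0,[-0.07,0,-0.24],[0,0,0]],[0,[-0.04,0,-0.24],[0,0,0]],[0,[-0.04,0,-0.24],[0,0,0]],[0,[-0.03,0,-0.24],[0,0,0]],[0,[-0.01,0,-0.2],[0,0,0]],[0,[0,0,-0.2],[0,0,0]],[0,[0,0,-0.1],[0,0,0]],[0,[0,0,-0.05],[0,0,0]],[0,[0,0,0],[0,0,0]],[0,[0,0,0],[0,0,0]]]}}

```text
time_s: 16.25
ee_pos: [430.4, 18.1, 50.7]
ee_rot: [180.0, -0.1, 176.8]
force: [-6.4, 0.9, 18.9]
gripper_width: 0.1
gripper_force: 9.5
```

Emit:
{"api": "move_arm", "payload": {"motion": [[0,[0,0,-0.02],[0,0,0]],[0,[0,0,0],[0,0,0]],[0,[0,0,0],[0,0,0]],[0,[0,0,0],[0,0,0]],[0,[0,0,0],[0,0,0]],[0,[0,0,0],[0,0,0]]]}}

```text
time_s: 16.75
ee_pos: [430.4, 18.1, 50.5]
ee_rot: [180.0, -0.1, 176.9]
force: [-7.1, 0.5, 21.1]
gripper_width: 0.7
gripper_force: 11.0
```

Run:
```python
from h import *
s=state(); print(s['time_s'],s['ee_pos'],s['force'])
t=grab_frame('top'); d=grab_frame('side')
f=lambda a,k:cv2.resize(a,None,fx=k,fy=k,interpolation=cv2.INTER_CUBIC)
cv2.imwrite('pics/m7.png',np.hstack([f(t[115:195,215:315],4),f(d[160:240,230:330],4)]))
```

```text
16.75 [430.42980821  18.07602726  50.53273627] [-7.07788149  0.52390766 21.11111738]
```

View pics/m7.png

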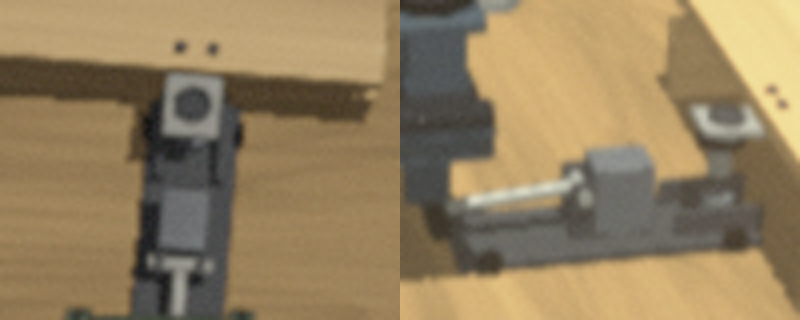

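The deck is raised, with the handle held on its stop at a steady 21 N. Handing in.

```bash
python3 -c "
from workcell import *
print(job_done())"
```

```text
the job is handed in; nothing more can be done
None
```

The jack stands under the lift pad (saddle within about 3 mm of centre by the cameras), the trial pump is done, and the job was handed in at about 17 s with the handle held on its stop at 21 N and the deck raised; the arm stayed clear of the house, tin and cup, though I didn't re-check them at the end.

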